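# Roll the panel holder's knurled wheel until the jaw pointer meets the gauge clip

### The arm

A 6-joint arm with a two-finger parallel gripper is mounted at the origin on a cart in front of the work surface, level with it; the furniture and walls round the work are solid. World frame = base frame: x ahead of the robot, y to its left, z up, the work surface at z = 0. Lengths are in m, angles in rad, forces in N, time in s.
With the tool pointing down it reaches from about 0.2 to 0.875 m from the base axis. Payload 3.4 kg.
Tool frame: the origin (TCP) lies between the finger pads; the fingertips stand 25 mm ahead of it and the grasp point (between the pads) lies 6 mm ahead of it (r.nose_length is the z of the fingertips in the tool frame, in m); z points along the fingers, x is the direction in which the jaws open and shut, and the axes are right-handed (so a half turn about z gives the same grasp; the last joint's range is limited). The gripper opens to 94 mm and grips with 3 to 60 N. Pads are 16 mm wide; open, the fingers measure 119 mm over their backs; the gripper's body (75 mm by 177 mm) begins 78 mm behind the grasp point.
Start: joints at [1.106, 0.276, 1.505, -0, 1.361, -0.121], TCP at [0.194, 0.541, 0.23] pointing down, gripper open.
Joint ranges: [-2.89, 2.89], [-0.75, 2.08], [0.22, 2.7], [-1.18, 4.32], [0.11, 2.71], [-2.7, 2.7]. Speed limits (rad/s): [2.57, 2.57, 3.14, 3.14, 3.14, 3.14].

### API

Orientations are given as a unit quaternion [w, x, y, z].
In Python, from plant import r, gripper_to, inverse_kinematics, vision, models, telemetry gives the robot as it stands. Calls block until the motion is done:
- r.move_to(position, orientation): joint-space move of the TCP to a pose.
- r.move_l(position, rot=None, vel=0.15, guard=None): straight line of the TCP; rot=None keeps the orientation; vel is the mean speed in m/s. With guard (N) it stops when the force on the tool has changed by that much, and returns True; else False.
- r.movej(angles): joint-space move.
- gripper_to(opening, f_grip=None): finger opening in m; f_grip is the grip in N (None keeps the last); returns when the fingers have stopped.
- r.hold(seconds).
- inverse_kinematics(position, orientation): joint angles nearest the present ones, or None.
- vision.snapshot(name): name is "scene" or "top" or "wrist"; returns the picture (400x640x3 uint8, red, green, blue); there is no depth.
- vision.get_calibration(name): a dict with "fx", "fy", "cx", "cy" (pixels), "position" and "orientation" of the camera in the world. Camera axes: x right, y down, z forward; pixel columns grow to the right and rows downward; lengths in m; the calibration is good to about 2 mm. The wrist camera is an equidistant fisheye: a pixel r from the principal point sees the ray r / f radians off the axis. A picture is of the moment at which its call begins: read the wrist's pose just before it. get_calibration takes no time and is no camera call; for the wrist camera it gives the pose at the moment of the call.
A pose or a line that the arm cannot do raises r.PlanningError and nothing moves.
- r.sign_off(): hands the job in, once; it reports no verdict.
Trained networks look in the newest picture that a camera, given by its name, has taken for a name from the list of things; names that differ only in an ending like _2 or _b are one class to them, and where a whole thing is asked for, a point or a joint stands for the part that bears it (a point fixed in the world has none). Each returns a list of dicts, best first, with "score" (0 to 1); they miss things now and then, are a little off and sometimes report something else, mostly with a low value. They report only what shows in the picture. A call takes as long as a camera call.
- models.boxes_of(thing, camera): "at" ([x, y, z] in m, in world coordinates, good to about 4 mm: the middle of the surface that is visible of it).
- models.regions_of(thing, camera): "pixels" (400x640 bool, what is visible of it).
- models.mark_of(thing, camera): "at" ([x, y, z] in m, in world coordinates, good to about 4 mm: a listed point, or the origin of a listed thing).
Readings, each from a call of its own:
- telemetry.current_t(): time.
- telemetry.current_joints(): joint angles.
- telemetry.current_dq(): joint speeds.
- telemetry.current_joint_efforts(): joint torques, N m.
- telemetry.current_ee_pos(): TCP position.
- telemetry.current_tool_rot(): TCP orientation.
- telemetry.current_wrist_force(): force on the tool from outside, world axes, zero at the start.
- telemetry.current_torque(): the same for the moment, N m.
- telemetry.current_opening(): finger opening in m.
Only numpy, scipy, OpenCV 4.12 (cv2) and the standard library are available. Lean on these libraries where they do the work, as an engineer would, in place of code of your own. Each camera call takes 0.05 s, during which the arm holds its last target. There are 200 camera calls.

### The job

Set the small bench panel holder for the next panel: roll its knurled wheel under a fingertip so that the moving wooden jaw closes up until the jaw's yellow pointer points at the middle of the red gauge clip, then take the finger away. Press the wheel only lightly and do not grip it, do not push the jaw itself, and leave the jar, paint tube, eraser and tape roll beside the holder where they are.

Things in the scene. Friction and masses are not known exactly. Their poses are not given: they have to be found in the camera images.
- holder: the bench panel holder, screwed down: a dark steel base 140 (x) x 250 (y) x 12 mm high; origin at the centre of the base's underside, on the table; its y axis runs from the wheel towards the fixed wooden jaw (the closing direction), z up. The fixed jaw's cork face is at y = +70 mm; both wooden jaws are 64 mm wide in x and stand up to 60 mm above the table; the moving jaw stands between wheel and fixed jaw. The scale rail with the red clip lies along the -x side
- wheel_axis (a point): centre of the knurled wheel, on its axle, fixed in the holder (x 0, y -80, z 46 mm). The axle lies along the holder's x axis. The wheel is 30 mm wide, radius 34 mm over its 24 straight ribs, which stand about 2 mm proud along the rim and run parallel to the axle; its top is 80 mm above the table. Two grey cheeks, each 7 mm thick, centred 24 mm either side of the wheel's mid-plane, 76 mm long in y, reach to 62 mm above the table, so the top 18 mm of the wheel stands free
- wheel (a joint): turn of the wheel in rad, 0 to 5.5 (stops). It grows as the wheel's top moves in the holder's +y (closing); rolling back opens. It stays where it is left and takes about 1 N along the rim to turn, so a light press of 3 to 6 N from above drives it by friction and ribs
- jaw (a joint): travel of the moving jaw in m along the holder's +y from fully open; geared to the wheel, 10 mm per rad (34 mm of rim travel moves the jaw 10 mm)
- pointer (a point): tip of the small yellow pointer (tip 3 mm wide, on a 12 mm wide yellow foot) on the moving jaw, 49 mm in front (-x) of the jaw's middle, 24.5 mm above the table; it moves with the jaw
- gauge_clip: red gauge clip, 8 mm wide in y, 18 mm in x, fixed on the scale rail, top 25 mm above the table; origin at its middle on the base's upper face; axes as the holder's. The pointer is at the mark when its y in this frame is 0
- medium_jar: bystander: small glass jar, 62 mm across, 74 mm high, origin under its centre; stands behind the holder
- tube_rose: bystander: paint tube with rose band, 38 x 118 x 29 mm, lying behind the holder, origin under its centre
- eraser: bystander: eraser in a blue sleeve, 25 x 48 x 14 mm, in front of the holder, origin under its centre
- masking_roll: bystander: roll of masking tape lying flat, 100 mm across, 25 mm high, left of the holder, origin under its centre

How it is judged:
By the outcome, as a careful person would: the job done as asked, in the order asked, and still so for the second after the job is handed in, with the robot touching nothing.
It also fails if it takes over 58 s, if anything falls off the work surface, if the arm or the gripper's body presses on something with over 40 N, if the wrist force passes 120 N, or if a joint passes its speed limit or range.

## Working session

There is one attempt and no reset: what is moved stays moved. The work goes in short steps, each a Python script; the robot and the scene stay as the last script left them, time stands still between calls to the robot, and variables do not carry over. Pictures are saved under pics/ and viewed, about 8 in all and at most 12, crops included, and the job is handed in when it is done.

```bash
mkdir -p pics; ls
python3 - <<'E'
from plant import r, vision, models, telemetry
import cv2
for c in ("scene","top"):
    im=vision.snapshot(c); cv2.imwrite(f"pics/{c}0.png",im[:,:,::-1])
    for n in ("holder","wheel_axis","pointer","gauge_clip","medium_jar","tube_rose","eraser","masking_roll"):
        d=models.mark_of(n,c)[:2]; print(c,n,[(x["at"],round(x["score"],2)) for x in d])
print(telemetry.current_t(),telemetry.current_tool_rot(),r.nose_length)
for c in ("scene","top"): print(vision.get_calibration(c))
E
```

```text
pics
scene holder [([0.5107, 0.0753, -0.0006], 0.84), ([0.4631, 0.0606, 0.0199], 0.37)]
scene wheel_axis [([0.5196, -0.0082, 0.0464], 0.76)]
scene pointer [([0.4652, 0.0626, 0.0223], 0.58)]
scene gauge_clip [([0.4519, 0.0767, 0.0111], 0.47)]
scene medium_jar [([0.6329, 0.0425, 0.0009], 0.84)]
scene tube_rose [([0.6255, 0.1647, 0.0023], 0.94)]
scene eraser [([0.3906, 0.1035, -0.0031], 0.59), ([0.6319, 0.0457, -0.0021], 0.18)]
scene masking_roll [([0.5036, 0.2787, 0.0021], 0.67)]
top holder [([0.5088, 0.0757, 0.0005], 0.79)]
top wheel_axis [([0.5203, -0.0037, 0.0476], 0.8)]
top pointer [([0.4627, 0.0588, 0.0238], 0.72)]
top gauge_clip [([0.455, 0.079, 0.0099], 0.42)]
top medium_jar [([0.6328, 0.0436, 0.001], 0.55)]
top tube_rose [([0.5115, 0.0758, 0.0009], 0.75), ([0.6328, 0.163, -0.003], 0.65)]
top eraser [([0.3856, 0.1051, 0.0006], 0.57), ([0.4623, 0.0569, 0.0231], 0.49)]
top masking_roll [([0.5046, 0.2782, -0.0011], 0.65)]
0.9 [-3.88270499e-05  8.17650760e-01  5.75714540e-01  4.31586146e-05] 0.025
{'fx': 427.97253440512344, 'fy': 427.97253440512344, 'cx': 322.1868005928829, 'cy': 193.04254845422665, 'position': array([ 0.14557449, -0.44967894,  0.53165716]), 'orientation': array([-0.43515772,  0.83494483, -0.30016425,  0.15299121])}
{'fx': 372.34273992580495, 'fy': 372.34273992580495, 'cx': 322.27316516434934, 'cy': 190.86995182980021, 'position': array([0.40876113, 0.1105927 , 0.88751891]), 'orientation': array([ 0.07321546, -0.68069329,  0.72494965, -0.07579012])}
```

Run:
```python
import cv2,numpy as np
im=cv2.imread("pics/top0.png"); s=cv2.imread("pics/scene0.png")
a=cv2.resize(im,(800,500)); cv2.imwrite("pics/v1.png",a)
cv2.imwrite("pics/v2.png",cv2.resize(s,(800,500)))
```

```text
(no output)
```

View pics/v1.png

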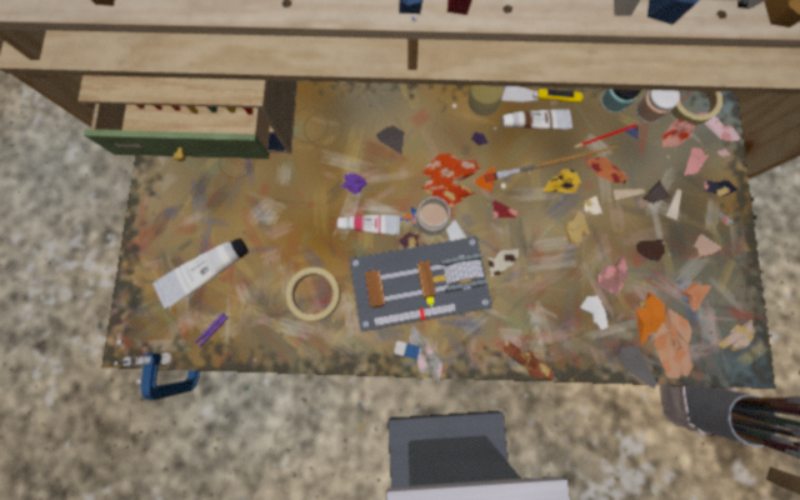

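View pics/v2.png

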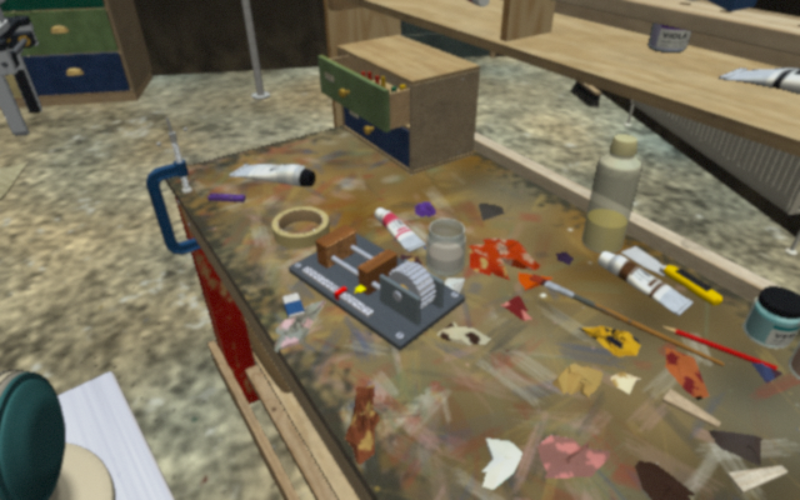

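The top view shows the holder yawed a few degrees. Its screws are at about (355,262), (472,240), (488,302) and (365,324) in the 800 px view, the yellow pointer at (431,301) and the red clip at (422,314). The scene view agrees, and it shows clear space above the wheel.

```bash
cat > h.py <<'E'
import numpy as np, cv2
from scipy.spatial.transform import Rotation as R
from plant import r, gripper_to, inverse_kinematics, vision, models, telemetry as T
def rot(q): return R.from_quat([q[1],q[2],q[3],q[0]])
def quat(Rm): q=Rm.as_quat(); return [q[3],q[0],q[1],q[2]]
def ray(c,u,v,wrist=False):
    x,y=(u-c["cx"])/c["fx"],(v-c["cy"])/c["fy"]
    if wrist:
        t=np.hypot(x,y); d=np.array([x/t*np.sin(t),y/t*np.sin(t),np.cos(t)])
    else: d=np.array([x,y,1.])
    return rot(c["orientation"]).apply(d)
def at_z(c,u,v,z,wrist=False):
    d=ray(c,u,v,wrist); p=np.asarray(c["position"]); return p+d*(z-p[2])/d[2]
def tool_rot(yaw,a=0.):
    "pointing down, tool x along holder y, tilted by a about the axle so the tip stays radial; a>0 towards +y"
    b=R.from_euler("z",yaw); ex=b.apply([0,1,0])
    base=R.from_matrix(np.c_[ex,np.cross([0,0,-1],ex),[0,0,-1]])
    return R.from_rotvec(-a*b.apply([1,0,0]))*base
def arc(ax,yaw,a,rad):
    "TCP position for fingertip at radius rad and angle a from the top of the wheel"
    b=R.from_euler("z",yaw); n=b.apply([0,np.sin(a),np.cos(a)])
    return ax+n*(rad+r.nose_length), n, b.apply([0,np.cos(a),-np.sin(a)])
E
python3 - <<'E'
from h import *
c=vision.get_calibration("top")
P=[at_z(c,u/1.25,v/1.25,.012)[:2] for u,v in ((355,262),(472,240),(488,302),(365,324))]
print(np.round(P,4),np.mean(P,0))
P=np.array(P)
for d in (P[0]-P[1],P[3]-P[2]): print(np.degrees(np.arctan2(-d[0],d[1])),np.hypot(*d))
for d in (P[0]-P[3],P[1]-P[2]): print(np.degrees(np.arctan2(d[1],d[0])),np.hypot(*d))
yaw=np.radians(8.5); ax=np.array([.5205,-.005,.046])
for a in (-35,0,35):
    a=np.radians(a); p,_,_=arc(ax,yaw,a,.05); print(p,inverse_kinematics(p,quat(tool_rot(yaw,a))))
E
```

```text
[[ 0.5565  0.1952]
 [ 0.585  -0.031 ]
 [ 0.4652 -0.0497]
 [ 0.4392  0.1815]] [0.51148113 0.07398341]
7.1966083705732 0.22801687167630658
6.415402579450827 0.2326976014463193
6.670339211432048 0.11804296423450271
8.885948201302307 0.12126333391859008
[ 0.5268585  -0.04754571  0.1074364 ] [-0.54186356  0.48730776  1.67991582  0.46442977  1.41216841 -2.43914715]
[ 0.5205 -0.005   0.121 ] [-1.43331235e-01  2.82479235e-01  1.78924588e+00 -4.44089210e-16
  1.06986754e+00 -1.86248055e+00]
[0.5141415  0.03754571 0.1074364 ] [ 0.34046162  0.4008629   1.84349136 -0.67143816  1.13142851 -1.01172317]
```

Run:
```python
from h import *
yaw=np.radians(7.1); q=quat(tool_rot(yaw))
t0=T.current_t()
r.move_to([.515,.02,.20],q); gripper_to(0.0)
print(T.current_t()-t0,T.current_opening(),T.current_wrist_force(),T.current_ee_pos())
c=vision.get_calibration("wrist"); im=vision.snapshot("wrist"); cv2.imwrite("pics/w1.png",im[:,:,::-1]); print(c)
for n in ("holder","wheel_axis","pointer","gauge_clip"): print(n,[(x["at"],round(x["score"],2)) for x in models.mark_of(n,"wrist")[:2]])
cv2.imwrite("pics/v3.png",cv2.resize(im[:,:,::-1],(800,500),interpolation=cv2.INTER_CUBIC))
```

```text
3.6083000000000003 0.0006707340962071441 [-0.15335773  0.11109869 -0.30762195] [0.51499909 0.01999266 0.20001202]
{'fx': 309.70691628693146, 'fy': 309.70691628693146, 'cx': 319.0160288260029, 'cy': 199.6788674566988, 'position': array([0.44338841, 0.00939742, 0.35513665]), 'orientation': array([0.08269613, 0.65697779, 0.74336983, 0.09456653])}
holder [([0.5108, 0.0788, -0.0033], 0.68)]
wheel_axis [([0.5175, -0.0045, 0.0474], 0.59), ([0.513, 0.0778, -0.0018], 0.3)]
pointer [([0.466, 0.0587, 0.0255], 0.57)]
gauge_clip []
```

View pics/v3.png

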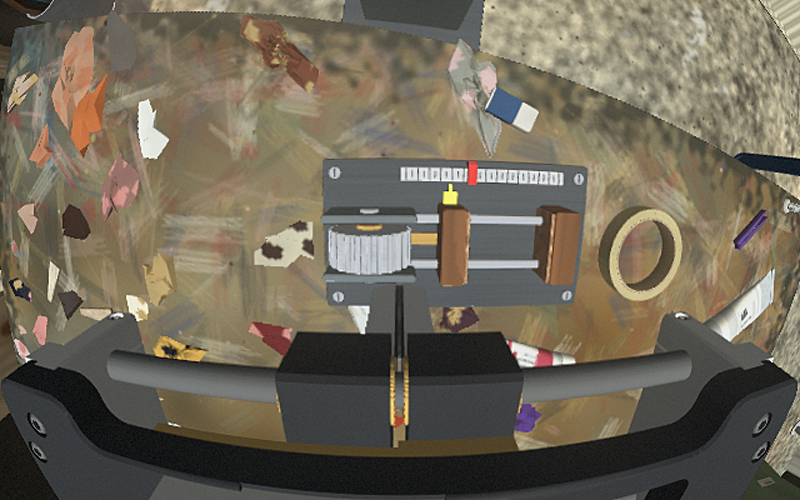

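```bash
cat >> h.py <<'E'
def gap(im,c,yaw):
    "holder-y distance clip - pointer from a wrist picture, with the two points"
    h=cv2.cvtColor(im,cv2.COLOR_RGB2HSV); win=np.zeros(h.shape[:2],bool)
    p0=np.array([.461,.069,.02]); d=rot(c["orientation"]).inv().apply(p0-c["position"])
    t=np.arctan2(np.hypot(d[0],d[1]),d[2]); e=d[:2]/np.hypot(d[0],d[1])*t
    u,v=int(c["cx"]+c["fx"]*e[0]),int(c["cy"]+c["fy"]*e[1]); win[max(v-50,0):v+50,max(u-70,0):u+70]=1
    S=(h[...,1]>150)&(h[...,2]>100)&win; H=h[...,0].astype(int)
    big=lambda m:(lambda n,l,s,_:l==1+np.argmax(s[1:,4]))(*cv2.connectedComponentsWithStats(m.astype(np.uint8)))
    ye,re=big(S&(H>22)&(H<36)),big(S&((H<5)|(H>174)))
    ux=R.from_euler("z",yaw).apply([1,0,0]); uy=R.from_euler("z",yaw).apply([0,1,0])
    W=lambda m,z:np.array([at_z(c,a,b,z,True) for b,a in np.argwhere(m)])
    Y,Q=W(ye,.0245),W(re,.025); x=Y@ux; tip=Y[x<x.min()+.004].mean(0); foot=Y.mean(0)
    q=Q@uy; clip=Q.mean(0)+uy*((q.max()+q.min())/2-(Q@uy).mean())
    return (clip-tip)@uy,(clip-foot)@uy,tip,clip,np.ptp(q),np.ptp(Q@ux),len(Y),len(Q)
E
python3 - <<'E'
from h import *
im=cv2.imread("pics/w1.png")[:,:,::-1].copy()
c=vision.get_calibration("wrist"); yaw=np.radians(7.1)
P=np.array([at_z(c,u/1.25,v/1.25,.012,True)[:2] for u,v in ((335,173),(578,179),(567,295),(338,297))])
print(np.round(P,4),P.mean(0))
for d in (P[1]-P[0],P[2]-P[3]): print(np.degrees(np.arctan2(-d[0],d[1])),np.hypot(*d))
for z,(u,v) in ((.062,(369,209)),(.080,(370,250))): print(at_z(c,u/1.25,v/1.25,z,True))
for y in (6.5,7.1,7.7): print(gap(im,c,np.radians(y)))
E
```

```text
[[ 0.4681 -0.0442]
 [ 0.4413  0.1813]
 [ 0.5573  0.1962]
 [ 0.5847 -0.0313]] [0.51282388 0.07550848]
6.7923411940666405 0.22717518966912287
6.863950568420441 0.22914647994396833
[ 0.48916671 -0.00749959  0.062     ]
[ 0.51651939 -0.00248644  0.08      ]
(np.float64(0.024094128373905777), np.float64(0.024094128373905777), array([0.47651135, 0.05297028, 0.0245    ]), array([0.45214029, 0.07444356, 0.025     ]), np.float64(0.0077502666603157765), np.float64(0.01969215924985801), 4, 127)
(np.float64(0.024236309592585686), np.float64(0.024236309592585686), array([0.47651135, 0.05297028, 0.0245    ]), array([0.45215009, 0.07435952, 0.025     ]), np.float64(0.0077410496056083255), np.float64(0.019628682768912498), 4, 127)
(np.float64(0.0243758330268004), np.float64(0.0243758330268004), array([0.47651135, 0.05297028, 0.0245    ]), array([0.45216165, 0.0742757 , 0.025     ]), np.float64(0.007730983657577916), np.float64(0.019563053781706252), 4, 127)
```

Run:
```python
from h import *
im=cv2.imread("pics/w1.png")[:,:,::-1].copy()
h=cv2.cvtColor(im,cv2.COLOR_RGB2HSV)
for v in range(145,168,2): print(v,[tuple(map(int,h[v,u])) for u in range(353,368,2)])
```

```text
145 [(98, 9, 108), (105, 14, 113), (105, 9, 118), (99, 14, 125), (90, 13, 119), (100, 11, 137), (78, 9, 143), (115, 10, 151)]
147 [(99, 17, 103), (101, 20, 103), (95, 15, 100), (32, 126, 234), (31, 109, 175), (106, 27, 104), (103, 17, 103), (100, 15, 104)]
149 [(86, 17, 104), (94, 17, 104), (99, 25, 103), (30, 131, 255), (31, 137, 231), (106, 37, 104), (105, 15, 103), (90, 15, 103)]
151 [(96, 13, 102), (105, 20, 101), (108, 30, 101), (30, 135, 255), (31, 136, 232), (111, 41, 105), (102, 25, 101), (96, 12, 104)]
153 [(106, 32, 104), (28, 140, 207), (30, 143, 243), (30, 136, 249), (30, 140, 242), (30, 140, 233), (29, 105, 160), (103, 23, 100)]
155 [(109, 56, 110), (29, 148, 235), (31, 130, 249), (31, 128, 248), (31, 131, 248), (31, 132, 250), (28, 151, 241), (106, 42, 103)]
157 [(108, 58, 105), (28, 156, 239), (31, 131, 247), (31, 132, 246), (31, 130, 247), (31, 132, 249), (27, 140, 207), (109, 38, 106)]
159 [(109, 56, 100), (28, 154, 242), (30, 128, 248), (30, 130, 247), (31, 135, 246), (31, 132, 249), (29, 136, 186), (107, 34, 104)]
161 [(113, 51, 90), (29, 148, 254), (31, 131, 252), (31, 131, 251), (31, 132, 251), (31, 134, 253), (29, 133, 176), (106, 31, 107)]
163 [(7, 95, 59), (24, 129, 128), (28, 139, 160), (28, 139, 160), (28, 139, 162), (28, 141, 163), (22, 150, 134), (6, 33, 78)]
165 [(11, 91, 67), (9, 88, 67), (7, 89, 63), (10, 86, 65), (11, 97, 63), (12, 84, 61), (9, 91, 67), (10, 81, 72)]
167 [(14, 89, 66), (13, 96, 69), (12, 113, 99), (12, 118, 95), (14, 117, 87), (12, 113, 86), (14, 117, 87), (11, 119, 88)]
```

```bash
sed -i 's/S=(h\[...,1\]>150)&(h\[...,2\]>100)&win/S=(h[...,1]>95)\&(h[...,2]>140)\&win/; s/big(S&((H<5)/big(S\&(h[...,1]>150)\&((H<5)/' h.py
cat >> h.py <<'E'
YAW=np.radians(6.9); AX=np.array([.5205,-.0043,.046])
def stroke(a0,a1,F=4.5,step=8,log=True):
    "press at a0 (deg), roll to a1, lift radially; returns the angle rolled in contact"
    a=np.radians(a0); q=lambda a:quat(tool_rot(YAW,a))
    r.move_to(arc(AX,YAW,a,.046)[0],q(a)); r.hold(.15); f0=np.array(T.current_wrist_force())
    hit=r.move_l(arc(AX,YAW,a,.029)[0],vel=.02,guard=2.5)
    rad=(np.array(T.current_ee_pos())-AX)@arc(AX,YAW,a,0)[1]-r.nose_length
    if not hit: r.move_l(arc(AX,YAW,a,.05)[0]); raise SystemExit("no contact")
    cmd=rad; out=[]
    def trim(a,k):
        nonlocal cmd
        n,t=arc(AX,YAW,a,0)[1:]; f=np.array(T.current_wrist_force())-f0; out.append((round(np.degrees(a)),round(cmd*1e3,2),round(f@n,1),round(f@t,1)))
        cmd+=np.clip(k*(f@n-F),-.0004,.0004)
    for _ in range(3):
        trim(a,1e-4); r.move_l(arc(AX,YAW,a,cmd)[0],vel=.02)
    n=max(1,int(np.ceil(abs(a1-a0)/step)))
    for b in np.radians(np.linspace(a0,a1,n+1)[1:]):
        trim(a,1e-4); a=b; r.move_l(arc(AX,YAW,a,cmd)[0],q(a),vel=.04)
    trim(a,0)
    r.move_l(arc(AX,YAW,a,.05)[0],vel=.08)
    if log: print("hit rad",round(rad*1e3,2),*out,sep="\n ")
def look(name,pos=(.515,.02,.20)):
    r.move_to(list(pos),quat(tool_rot(YAW))); r.hold(.2)
    c=vision.get_calibration("wrist"); im=vision.snapshot("wrist"); cv2.imwrite(f"pics/{name}.png",im[:,:,::-1]); g=gap(im,c,YAW)
    print("gap tip %.4f foot %.4f"%g[:2],*g[2:],"t",T.current_t()); return g
E
python3 - <<'E'
from h import *
im=cv2.imread("pics/w1.png")[:,:,::-1].copy()
print(gap(im,vision.get_calibration("wrist"),YAW))
t=T.current_t(); stroke(-28,-4); print(T.current_t()-t)
look("w2")
E
```

```text
(np.float64(0.018972887564156327), np.float64(0.018898271747405864), array([0.46611515, 0.05696658, 0.0245    ]), array([0.45214663, 0.07438751, 0.025     ]), np.float64(0.007744216330488128), np.float64(0.01965008111186972), 140, 127)
hit rad
 33.91
 (-28, np.float64(33.91), np.float64(2.4), np.float64(-0.5))
 (-28, np.float64(33.69), np.float64(5.3), np.float64(-0.2))
 (-28, np.float64(33.77), np.float64(5.1), np.float64(0.3))
 (-28, np.float64(33.83), np.float64(4.5), np.float64(0.5))
 (-20, np.float64(33.83), np.float64(3.8), np.float64(0.7))
 (-12, np.float64(33.76), np.float64(6.6), np.float64(0.0))
 (-4, np.float64(33.97), np.float64(7.6), np.float64(0.1))
3.5334000000000003
gap tip 0.0182 foot 0.0185 [0.46581474 0.05783526 0.0245    ] [0.45211304 0.07453356 0.025     ] 0.00696231683833002 0.018467667126088716 146 123 t 8.975
```

Run:
```python
from h import *
f=lambda n:cv2.resize(cv2.imread(f"pics/{n}.png")[115:255,240:490],None,fx=2.6,fy=2,interpolation=cv2.INTER_CUBIC)
cv2.imwrite("pics/v4.png",np.vstack([f("w1"),f("w2")]))
```

```text
(no output)
```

View pics/v4.png

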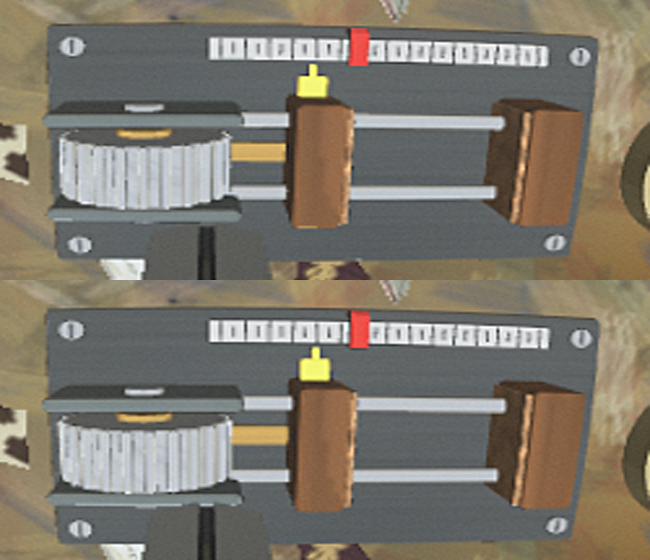

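```bash
python3 - <<'E'
import re
s=open("h.py").read()
s=s.replace("""round(f@t,1)))
""","""round(f@t,1),"gap",round(gap(vision.snapshot("wrist"),vision.get_calibration("wrist"),YAW)[0]*1e3,1),"tilt",np.round(np.degrees((rot(T.current_tool_rot())*tool_rot(YAW).inv()).as_rotvec()),1),"err",np.round((np.array(T.current_ee_pos())-arc(AX,YAW,a,cmd)[0])*1e3,2)))
""")
open("h.py","w").write(s)
E
python3 - <<'E'
from h import *
t=T.current_t(); stroke(-28,4); print(T.current_t()-t)
look("w3")
E
```

```text
hit rad
 33.46
 (-28, np.float64(33.46), np.float64(6.0), np.float64(-0.5), 'gap', np.float64(16.2), 'tilt', array([27.8,  3.4,  0. ]), 'err', array([-0.07,  0.17,  0.1 ]))
 (-28, np.float64(33.61), np.float64(0.6), np.float64(-1.3), 'gap', np.float64(16.9), 'tilt', array([27.8,  3.4,  0. ]), 'err', array([ 0.11, -0.05, -0.14]))
 (-28, np.float64(33.22), np.float64(3.2), np.float64(-1.7), 'gap', np.float64(16.8), 'tilt', array([27.8,  3.4,  0. ]), 'err', array([ 0.15, -0.14,  0.12]))
 (-28, np.float64(33.09), np.float64(5.6), np.float64(-1.4), 'gap', np.float64(16.8), 'tilt', array([27.8,  3.4,  0. ]), 'err', array([ 0.17, -0.17,  0.17]))
 (-20, np.float64(33.2), np.float64(8.8), np.float64(0.0), 'gap', np.float64(16.0), 'tilt', array([20. ,  2.4,  0.1]), 'err', array([-0.15,  0.76,  0.87]))
 (-12, np.float64(33.6), np.float64(6.1), np.float64(-1.4), 'gap', np.float64(16.4), 'tilt', array([12.1,  1.5,  0.1]), 'err', array([-0.47,  0.3 , -0.15]))
 (-4, np.float64(33.77), np.float64(4.2), np.float64(-1.6), 'gap', np.float64(16.0), 'tilt', array([4.1, 0.6, 0. ]), 'err', array([-0.34,  0.02, -0.54]))
 (4, np.float64(33.73), np.float64(3.2), np.float64(-0.7), 'gap', np.float64(14.6), 'tilt', array([-3.8, -0.4, -0. ]), 'err', array([-0.02, -0.15, -0.42]))
4.2917000000000005
gap tip 0.0150 foot 0.0151 [0.46610657 0.06090983 0.0245    ] [0.45223022 0.07432889 0.025     ] 0.007563894756200375 0.018462840857407348 144 122 t 13.9417
```

```bash
python3 - <<'E'
s=open("h.py").read()
s=s.replace('"tilt",np.round(np.degrees((rot(T.current_tool_rot())*tool_rot(YAW).inv()).as_rotvec()),1),"err",np.round((np.array(T.current_ee_pos())-arc(AX,YAW,a,cmd)[0])*1e3,2)))','))')
s=s.replace("step=8,log=True","step=6,stop=-1,log=True").replace("        trim(a,1e-4); a=b;","        trim(a,1e-4)\n        if out[-1][-1]<stop: break\n        a=b;")
s=s.replace("round(cmd*1e3,2),","float(round(cmd*1e3,2)),").replace("round(f@n,1),round(f@t,1)","float(round(f@n,1)),float(round(f@t,1))").replace("round(gap(vis","float(round(gap(vis").replace("[0]*1e3,1),","[0]*1e3,1)),")
s=s.replace("vel=.04)","vel=.03)")
open("h.py","w").write(s)
E
grep -n "out.append" h.py
python3 - <<'E'
from h import *
t=T.current_t(); stroke(-30,30,F=5.5); print(T.current_t()-t)
look("w4")
E
```

```text
48:        n,t=arc(AX,YAW,a,0)[1:]; f=np.array(T.current_wrist_force())-f0; out.append((round(np.degrees(a)),float(round(cmd*1e3,2)),float(round(f@n,1)),float(round(f@t,1)),"gap",float(round(gap(vision.snapshot("wrist"),vision.get_calibration("wrist"),YAW)[0]*1e3,1)),))
hit rad
 33.78
 (-30, 33.78, 4.2, 0.4, 'gap', 13.3)
 (-30, 33.65, 5.0, -0.9, 'gap', 13.6)
 (-30, 33.6, 5.6, -0.7, 'gap', 13.6)
 (-30, 33.6, 5.4, -0.7, 'gap', 13.6)
 (-24, 33.59, 6.1, 1.7, 'gap', 13.4)
 (-18, 33.65, 6.0, 1.5, 'gap', 12.4)
 (-12, 33.7, 7.0, 0.2, 'gap', 11.7)
 (-6, 33.86, 7.2, 1.6, 'gap', 11.3)
 (0, 34.03, 7.3, 0.7, 'gap', 10.0)
 (6, 34.22, 6.4, 1.3, 'gap', 9.3)
 (12, 34.31, 7.2, 1.5, 'gap', 8.5)
 (18, 34.48, 6.9, 1.5, 'gap', 7.7)
 (24, 34.62, 6.7, 0.6, 'gap', 6.5)
 (30, 34.74, 7.1, 1.6, 'gap', 5.6)
6.7666
gap tip 0.0047 foot 0.0053 [0.46471398 0.0711304  0.0245    ] [0.45204407 0.07434466 0.025     ] 0.007525349641616243 0.018463929164182158 138 121 t 21.65
```

Run:
```python
from h import *
stroke(-20,4,F=5,step=5,stop=1.0)
look("w5",(.515,.03,.17))
```

```text
hit rad
 33.93
 (-20, 33.93, 3.2, 0.5, 'gap', 4.3)
 (-20, 33.75, 4.2, 0.1, 'gap', 4.1)
 (-20, 33.67, 6.1, 0.1, 'gap', 4.3)
 (-20, 33.78, 6.2, 0.2, 'gap', 4.3)
 (-15, 33.9, 4.1, 1.8, 'gap', 4.1)
 (-10, 33.81, 5.1, 1.6, 'gap', 3.6)
 (-6, 33.82, 6.3, 1.1, 'gap', 3.5)
 (-1, 33.95, 7.3, 1.7, 'gap', 2.7)
 (4, 34.17, 5.7, 1.3, 'gap', 1.4)
gap tip 0.0026 foot 0.0024 [0.4649343 0.0733138 0.0245   ] [0.45198259 0.07432517 0.025     ] 0.007313863432060381 0.018710819062294715 156 150 t 26.65
```

Run:
```python
from h import *
stroke(-12,4,F=5,step=4,stop=-1.0)
look("w6",(.515,.03,.17))
f=lambda n:cv2.resize(cv2.imread(f"pics/{n}.png")[90:190,290:450],None,fx=5,fy=5,interpolation=cv2.INTER_CUBIC)
cv2.imwrite("pics/v5.png",f("w6"))
```

```text
hit rad
 33.51
 (-12, 33.51, 3.6, 0.4, 'gap', 1.4)
 (-12, 33.37, 4.3, 0.3, 'gap', 1.4)
 (-12, 33.3, 4.5, -0.4, 'gap', 1.4)
 (-12, 33.25, 5.0, -0.1, 'gap', 1.4)
 (-8, 33.25, 3.7, 0.6, 'gap', 0.5)
 (-4, 33.11, 5.0, 0.2, 'gap', -0.1)
 (0, 33.11, 5.4, 0.5, 'gap', -0.4)
 (4, 33.15, 5.3, -0.3, 'gap', -1.1)
gap tip -0.0009 foot -0.0010 [0.46508159 0.0768056  0.0245    ] [0.45192252 0.07434987 0.025     ] 0.007314139255613954 0.01871036779332047 159 149 t 31.075
```

View pics/v5.png

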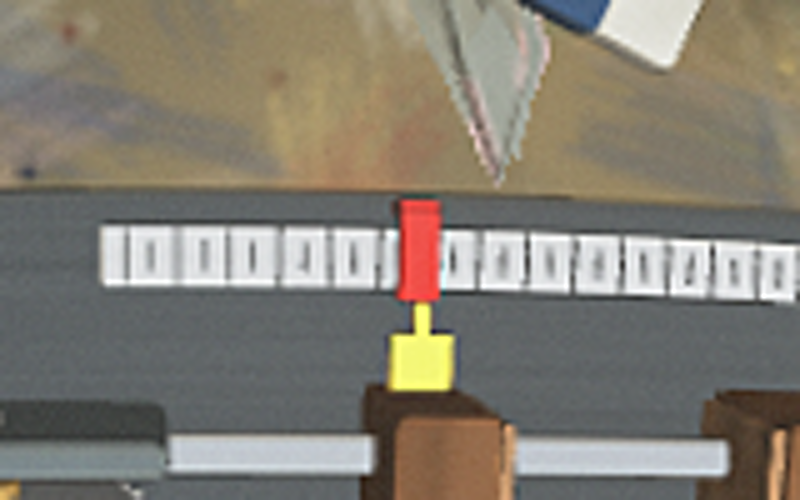

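The crop shows the pointer tip at (422,315) and the clip centre at (419,250), so the pointer is about 0.9 mm past the middle. The computed gap agrees. I'll roll back slightly.

Run:
```python
from h import *
stroke(3,-2.5,F=4.5,step=3,stop=-9)
look("w7",(.515,.03,.17))
```

```text
hit rad
 33.49
 (3, 33.49, 4.5, -0.1, 'gap', -1.2)
 (3, 33.49, 3.6, 0.3, 'gap', -1.2)
 (3, 33.4, 3.8, 0.2, 'gap', -1.2)
 (3, 33.33, 5.3, 0.5, 'gap', -1.2)
 (0, 33.4, 3.6, -0.2, 'gap', -0.3)
 (-2, 33.31, 3.7, -0.3, 'gap', -0.3)
gap tip 0.0004 foot 0.0003 [0.46465621 0.07542191 0.0245    ] [0.45183992 0.07426443 0.025     ] 0.007992765538728873 0.018719425434253922 168 153 t 34.7333
```

Run:
```python
from h import *
look("w8",(.515,.03,.20))
cv2.imwrite("pics/v6.png",cv2.resize(cv2.imread("pics/w8.png")[60:280,240:560],None,fx=2.5,fy=2.5,interpolation=cv2.INTER_CUBIC))
```

```text
gap tip 0.0002 foot 0.0005 [0.46397445 0.07546793 0.0245    ] [0.45202569 0.07425419 0.025     ] 0.007843863854960494 0.018426544812486845 137 123 t 35.2333
```

View pics/v6.png

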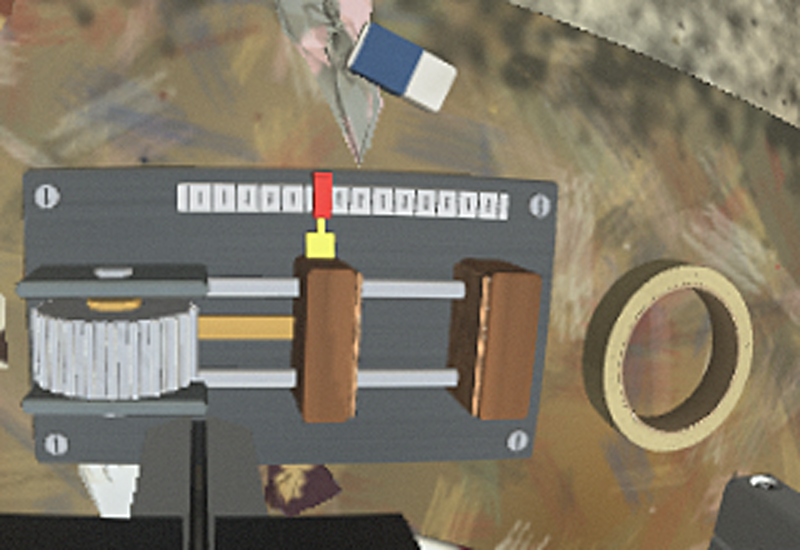

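The pointer tip at (322,225) sits under the middle of the clip at (323,195). The eraser and tape roll are where they were, and the finger is clear of the wheel.

```bash
python3 -c "
from h import *
print(T.current_wrist_force(),T.current_t()); r.sign_off()"
```

```text
[ 0.38033133 -0.80025312 -0.2518046 ] 35.2333
the job is handed in; nothing more can be done
```

The holder is set: the yellow pointer stands at the middle of the red clip, and I handed the job in at about 35 s with the finger clear of the wheel.

- **How it was done:** I kept the gripper closed and rolled the wheel with the fingertips in five closing strokes. The last one overshot by about 0.9 mm, so I rolled back slightly to correct it.
- **Final position:** the last two wrist-camera checks put the pointer 0.2–0.5 mm short of the clip's middle, from both the tip and the foot of the pointer. The last picture agrees.
- **Press force:** I aimed for 4.5–5.5 N. Readings were mostly 3–7 N, with one short peak of 8.8 N, so the press went a little over the suggested 6 N at times.
- **What didn't go cleanly:** the first two strokes partly slipped, moving the jaw less than they should have. Gap readings taken mid-stroke, with the tool tilted, were off by about 1 mm, so I relied on readings with the tool upright.
- **Bystanders:** the eraser and tape roll show unmoved. I did not recheck the jar and paint tube in a picture at the end, but the arm stayed above and away from them.

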